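# Put the gauge-check weights and tips back in their wells

### The arm

A 6-joint arm with a two-finger parallel gripper is mounted at the origin on a cart in front of the work surface, level with it; the furniture and walls round the work are solid. World frame = base frame: x ahead of the robot, y to its left, z up, the work surface at z = 0. Lengths are in mm, angles in degrees, forces in N, time in s.
With the tool pointing down it reaches from about 400 to 925 mm from the base axis. Payload 3.4 kg.
Tool frame: the origin (TCP) lies midway between the tips of the shut fingers; the grasp point (between the pads) lies 19 mm behind it; z points along the fingers, y is the line along which they close (so a half turn about z gives the same grasp; the last joint's range is limited). The gripper opens to 85 mm and grips with 20 to 120 N. Pads are 22 mm wide; open, the fingers measure 114 mm over their backs; the gripper's body (76 mm by 85 mm) begins 54 mm behind the grasp point. The pads swing forward as they close: fully open they stand 13 mm farther back than shut.
Start: joints at [-68.268, 17.578, 86.31, -0, 76.112, -4.211], TCP at [251.532, -517.071, 231.305] pointing down, gripper open.
Joint ranges: [-179.03, 179.03], [-60, 130.46], [8.19, 133.38], [-81.62, 261.62], [5.75, 156.47], [-153.77, 153.77]. Speed limits (degrees/s): [147.25, 147.25, 180, 180, 180, 180].

### API

Orientations are given as [roll, pitch, yaw] about the fixed x, y, z axes, in that order (R = Rz(yaw) Ry(pitch) Rx(roll)).
In Python, from workcell import ctrl gives the robot as it stands.
- The arm moves only by the shell command python3 drive.py 'ROWS' [FORCE]. ROWS is 1 to 8 rows, parted by semicolons, with the numbers parted by spaces; each row has 7 numbers: the finger opening in mm, then dx, dy, dz in m, then a rotation vector rx, ry, rz in degrees; each row is the pose to reach, as a shift and turn from the pose commanded when the command began, along the tool's axes at that moment; what a row does not reach only later rows make up. A row lasts 1/10 s, in which the tool goes at most 50 mm and 8.59 degrees, less where a joint would pass 70% of its speed; a pose out of reach is approached as far as the arm can. The fingers move at their own pace and stop on an object; FORCE is the grip in N (left out, the last holds). Time passes only in rows, so rows that do not move let the fingers close. It prints the time, the measured TCP pose, the force, the opening and the grip force at its end. Input that does not fit is refused with a message, and nothing moves.
- ctrl.sense(): the state, without advancing time (a new reading comes with each control period).
- ctrl.capture(name): name is "side" or "top" or "wrist"; returns the picture (400x640x3 uint8, blue, green, red); there is no depth.
- ctrl.calibration(name): a dict with "fx", "fy", "cx", "cy" (pixels), "rvec" (rotation vector, rad) and "tvec" (3), from world to camera coordinates, as OpenCV has them. Camera axes: x right, y down, z forward; pixel columns grow to the right and rows downward; lengths in mm; the calibration is good to about 2 mm. A picture is of the moment at which its call begins: read the wrist's pose just before it. calibration takes no time and is no camera call; for the wrist camera it gives the pose at the moment of the call.
- ctrl.close_job(): hands the job in; it is judged then, once.
The state is a dict: "time_s": time; "joint_positions": joint angles; "dq": joint speeds; "effort": joint torques, N m; "position": TCP position; "orientation": TCP orientation; "contact_force": force on the tool from outside, world axes, zero at the start; "torque": the same for the moment, N m; "width": finger opening in mm; "grip_force": force on a finger pad.
Only numpy, scipy, OpenCV 4.12 (cv2) and the standard library are available. Lean on these libraries where they do the work, as an engineer would, in place of code of your own. Each camera call takes 0.05 s, during which the arm holds its last target. There are 200 camera calls.

### The job

The force gauge check is finished: put the kit away. Stand each of the three loose slotted weights in the empty well of the dark wooden weight block that suits its size (small weight in the small well, middle in the middle, large in the large), and stand the two loose gauge fittings in the aluminium tip rack, the wide disc tip in its wide empty well and the slender plain spacer in its narrow empty well. Each must stand upright and flat on the floor of its well, set down rather than dropped, and the weights and the cone tip that are already home must stay in their wells.

Things in the scene. Friction and masses are not known exactly. Their poses are not given: they have to be found in the camera images.
- weight_20: loose slotted weight, brass, the smallest: round base 23 mm across and 13 mm high with a knob on a stem on top, 28 mm high in all; the knob is 14 mm across and can be gripped between 14 and 28 mm above the underside. Its origin is the centre of its underside, z up along its axis; it stands upright. 20 g. Stands loose on the worktop at the start.
- weight_100: loose slotted weight, brass, middle-sized of the three loose weights: round base 34 mm across and 15 mm high with a knob on a stem on top, 33 mm high in all; the knob is 15 mm across and can be gripped between 16 and 33 mm above the underside. Its origin is the centre of its underside, z up along its axis; it stands upright. 100 g. Stands loose on the worktop at the start.
- weight_500: loose slotted weight, grey steel, the largest: round base 52 mm across and 32 mm high with a knob on a stem on top, 46 mm high in all; the knob is 14 mm across and can be gripped between 33 and 46 mm above the underside. Its origin is the centre of its underside, z up along its axis; it stands upright. About 0.5 kg. Stands loose on the worktop at the start.
- tip_disc: disc gauge tip, pale grey metal: flat round foot 29 mm across and 7 mm high with a plain stem 11 mm across standing on it, 22 mm high in all; grip the stem, between 8 and 22 mm above the underside. 40 g. Its origin is the centre of its underside, z up along its axis; it stands upright. Loose on the worktop at the start.
- tip_spacer: turned spacer, pale grey metal: a plain upright cylinder 15 mm across and 24 mm high; grip it round its upper part, from 9 mm above the underside. 40 g. Its origin is the centre of its underside, z up along its axis; it stands upright. Loose on the worktop at the start.
- weight_50: brass slotted weight of 28 mm base and 30 mm height, already home in the middle well of the weight block's near row; stays there. Origin at the centre of its underside.
- weight_200: grey steel slotted weight of 42 mm base and 36 mm height, already home in the smaller well of the weight block's two-well row; stays there. Origin at the centre of its underside.
- tip_cone: pale metal cone tip, 13 mm foot, 40 mm high, point up, already home in the smallest well of the tip rack, between the other two wells; stays there. Origin at the centre of its underside.
- weight_block: fixed dark wooden block, 158 x 180 mm (x, y), 26 high, with 5 round wells, 12 deep, floors at z = 14. Origin: centre of its underside; z up; yaw within 0.35 of the world's. Well centres (x, y, mm) and diameters: 20 g weight (-38, 54.5) 39; 50 g (-38, 6) 42, filled; 100 g (-38, -48) 50; 500 g (29, 40) 68; 200 g (29, -32) 56, filled. It may have changed places with the rack.
- tip_rack: fixed aluminium rack, black edge, 77 x 148 mm (x, y), 22 high, with 3 round wells in a row along y, 8 deep, floors at z = 14. Origin: centre of its underside; z up; yaw within 0.35 of the world's. Well centres (x, y, mm) and diameters: disc tip (0, 35.5) 45; cone tip (0, -6.5) 23, filled; spacer (0, -42) 32. It may have changed places with the block.

How it is judged:
By the outcome, as a careful person would: the job done as asked, in the order asked, and still so for the second after the job is handed in, with the robot touching nothing.
It also fails if it takes over 112 s, if anything falls off the work surface, if the arm or the gripper's body presses on something with over 40 N, if the wrist force passes 120 N, or if a joint passes its speed limit or range.

## Working session

There is one attempt and no reset: what is moved stays moved. The work goes in short steps, Python scripts to look and compute and a shell command to move; the robot and the scene stay as the last step left them, time stands still between calls to the robot, and variables do not carry over. Pictures are saved under pics/ and viewed, at most 14 in all, crops included, and the job is handed in when it is done.

```bash
ls; mkdir -p pics
python3 - <<'E'
from workcell import ctrl
import cv2
s=ctrl.sense();print(s['position'],s['orientation'],s['width'],s['time_s'])
for n in('top','side'):
    cv2.imwrite(f'pics/{n}0.png',ctrl.capture(n)); print(n,ctrl.calibration(n))
E
```

```text
drive.py
pics
workcell.py
[ 251.27278438 -516.39683368  230.38502001] [-1.79882328e+02 -9.29826162e-03  2.59439671e+01] 85.33224411690206 0.0
top {'fx': 480.80028736090094, 'fy': 480.80028736090094, 'cx': 321.22250134387787, 'cy': 205.81271626639347, 'rvec': array([ 1.99674018, -2.21854331,  0.24911413]), 'tvec': array([ 202.92226116,  524.67004038, 1006.19510943])}
side {'fx': 404.7300670941936, 'fy': 404.7300670941936, 'cx': 328.2129059974352, 'cy': 194.57571430470816, 'rvec': array([ 2.21130604, -0.56295049,  0.24819473]), 'tvec': array([-402.82463094,  284.29417591,  569.59258389])}
```
View pics/top0.png

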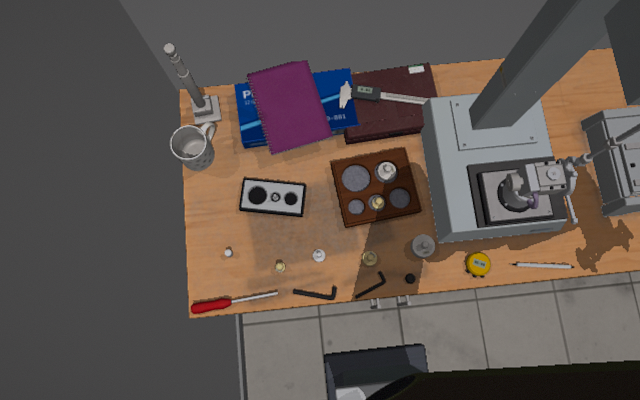

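View pics/side0.png

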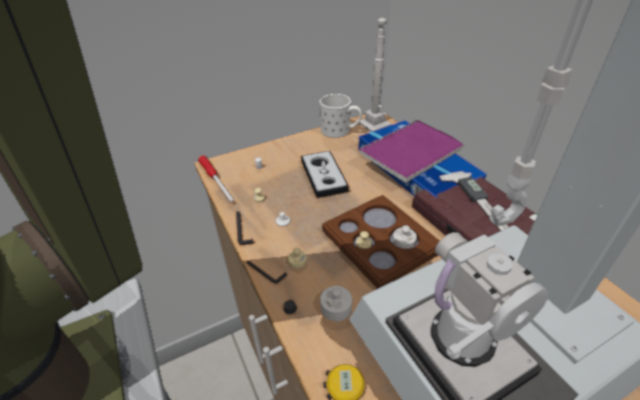

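Top: the spacer is near (228,253), weight_20 (280,267), disc tip (319,256), weight_100 (370,258) and weight_500 (423,246). The rack is near (273,197) and the block near (376,187). Side confirms this layout. Next I'll zoom in on the top view.

Create h.py:
```python
import numpy as np,cv2
from workcell import ctrl
def cam(n,c=None):
    c=c or ctrl.calibration(n); R=cv2.Rodrigues(np.array(c['rvec']))[0]; t=np.array(c['tvec'])
    K=np.array([[c['fx'],0,c['cx']],[0,c['fy'],c['cy']],[0,0,1]]); return K,R,t
def ray(n,uv,z,c=None):
    K,R,t=cam(n,c); d=R.T@np.linalg.inv(K)@np.array([*uv,1.]); o=-R.T@t
    return o+d*(z-o[2])/d[2]
def proj(n,P,c=None):
    K,R,t=cam(n,c); p=(np.atleast_2d(P)@R.T+t)@K.T; return p[:,:2]/p[:,2:]
```

Run:
```python
from h import *
im=cv2.imread('pics/top0.png')
a=cv2.resize(im[145:295,212:452],None,fx=3.33,fy=3.33,interpolation=cv2.INTER_CUBIC)
cv2.imwrite('pics/topz.png',a)
for n,uv,z in [('sp',(228,252),24),('20',(280,267),28),('disc',(319,255),22),('100',(370,258),33),('500',(423,244),46),('rack',(273,197),22),('block',(376,187),26)]: print(n,ray('top',uv,z).round(1))
R=cam('top')[1];print(-R.T@cam('top')[2])
```

```text
sp [467.2 364.4  24. ]
20 [421.3 251.3  28. ]
disc [439.4 162.6  22. ]
100 [419.6  51.2  33. ]
500 [436.6 -67.3  46. ]
rack [583.4 253.9  22. ]
block [581.2  15.8  26. ]
[ 310.63544765  173.64577372 1096.46589437]
```

View pics/topz.png

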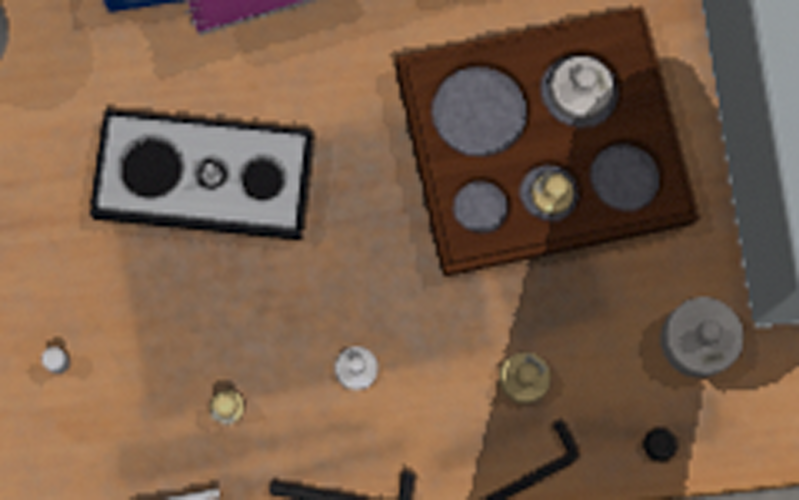

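```bash
cat > scene.py <<'E'
from h import *
from scipy.optimize import least_squares
Z=lambda X,Y:(212+(X+.5)/3.333-.5,145+(Y+.5)/3.333-.5)
def fit(obs,x0):
    f=lambda p:np.concatenate([[p[0]+np.cos(p[2])*a-np.sin(p[2])*b-w[0],p[1]+np.sin(p[2])*a+np.cos(p[2])*b-w[1]] for (a,b),w in obs])
    r=least_squares(f,x0);return r.x,r.fun
if __name__=='__main__':
    B=[((29,40),ray('top',Z(479,110),26)),((-38,54.5),ray('top',Z(481,206),26)),((-38,-48),ray('top',Z(624,177),26))]
    K=[((0,35.5),ray('top',Z(151,167),22)),((0,-42),ray('top',Z(263,178),22))]
    for n,O,x0 in(('block',B,(581,16,0)),('rack',K,(583,254,0))):
        p,f=fit(O,x0);print(n,p.round(3),f.round(1))
        for o in O:
            a,b=o[0];print(o[0],(p[0]+np.cos(p[2])*a-np.sin(p[2])*b).round(1),(p[1]+np.sin(p[2])*a+np.cos(p[2])*b).round(1))
    for n,X,z in[('sp',(56,358),24),('20k',(228,402),28),('20b',(228,406),13),('disc stem',(354,362),22),('disc foot',(357,369),7),('100k',(525,372),33),('100b',(525,379),15),('500k',(709,330),46),('500b',(704,335),32),('standcorner',(757,325),0),('standtopcorner',(797,315),60)]:
        print(n,ray('top',Z(*X),z).round(1))
E
python3 scene.py
python3 - <<'E'
import cv2
im=cv2.imread('pics/side0.png');cv2.imwrite('pics/sidez.png',cv2.resize(im[140:400,230:490],None,fx=2.3,fy=2.3,interpolation=cv2.INTER_CUBIC))
E
```

```text
block [5.83576e+02 1.76410e+01 1.00000e-01] [ 0.  -0.  -0.1  0.9  0.1 -0.9]
(29, 40) 608.4 60.3
(-38, 54.5) 540.3 68.1
(-38, -48) 550.5 -33.9
rack [ 5.85323e+02  2.55269e+02 -2.05000e-01] [-0.  -0.2  0.   0.2]
(0, 35.5) 592.6 290.0
(0, -42) 576.8 214.2
sp [467.  363.4  24. ]
20k [425.1 250.9  28. ]
20b [424.  252.2  13. ]
disc stem [443.6 164.8  22. ]
disc foot [440.4 163.1   7. ]
100k [423.6  52.5  33. ]
100b [420.9  51.1  15. ]
500k [437.1 -70.4  46. ]
500b [435.8 -69.9  32. ]
standcorner [ 442.6 -114.6    0. ]
standtopcorner [ 439.1 -125.9   60. ]
```

View pics/sidez.png

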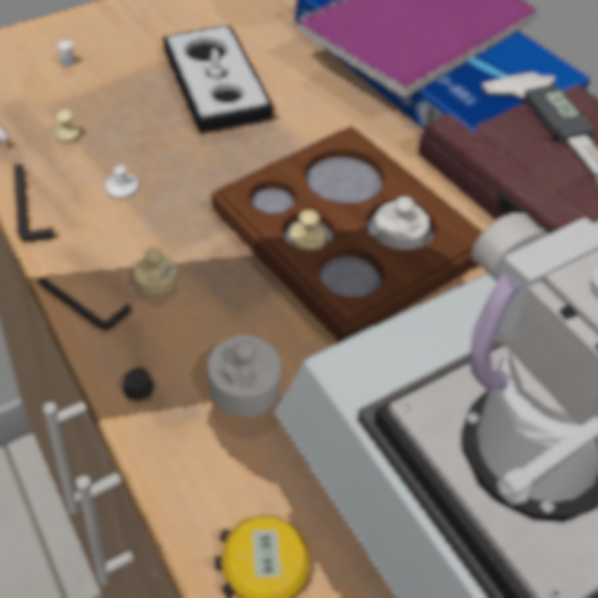

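```bash
cat > to.py <<'E'
import sys
from h import *
from scipy.spatial.transform import Rotation as Ro
# to.py x y z yaw : prints shift/rotvec in tool axes from measured pose
x,y,z,yaw=map(float,sys.argv[1:5]); s=ctrl.sense()
R=Ro.from_euler('xyz',s['orientation'],degrees=True); T=Ro.from_euler('xyz',[180,0,yaw],degrees=True)
print('pos',s['position'].round(1),s['orientation'].round(1),'shift',R.inv().apply(np.array([x,y,z])-s['position']).round(1),'rot',(R.inv()*T).as_rotvec(degrees=True).round(1),'w',round(s['width'],1),'t',s['time_s'],'F',s['contact_force'].round(1))
E
python3 to.py 424 -100 300 90
python3 - <<'E'
from h import *
P=[cam(n)[0]@np.c_[cam(n)[1],cam(n)[2]] for n in('top','side')]
for a,b in[((451,238),(365.7,296.5)),((439,242),(353,317.4))]:
    X=cv2.triangulatePoints(*P,np.array(a,float),np.array(b,float));print((X[:3]/X[3]).T.round(0))
E
```

```text
pos [ 251.3 -516.5  230.5] [-179.9   -0.    25.9] shift [ 337.5 -299.1  -68.9] rot [ -0.1  -0.1 -64.1] w 85.1 t 0.1 F [ 0.9  0.3 -0.6]
[[ 445. -123.   82.]]
[[ 441. -111.   19.]]
```

The manual's scale: shifts go in m. Converting my numbers, 337 mm is 0.337, -299 mm is -0.299.

```bash
python3 drive.py '85 0.04 -0.035 -0.06 0 0 -8;85 0.085 -0.075 -0.069 0 0 -16;60 0.127 -0.112 -0.069 0 0 -24;50 0.169 -0.15 -0.069 0 0 -32;34 0.211 -0.187 -0.069 0 0 -40;34 0.253 -0.224 -0.069 0 0 -48;34 0.295 -0.262 -0.069 0 0 -56;34 0.337 -0.299 -0.069 0 0 -64' 25; python3 to.py 424.5 251.7 100 90
```

```text
time_s: 0.9
position: [396.5, -164.9, 300.0]
orientation: [180.0, -0.0, 90.2]
contact_force: [1.2, -0.9, 0.4]
width: 33.8
grip_force: 0.0
pos [ 396.5 -164.9  300. ] [180.   -0.   90.2] shift [416.4  29.8 200. ] rot [ 0.  -0.   0.2] w 33.8 t 0.9 F [ 1.2 -0.9  0.4]
```

```bash
python3 drive.py '34 0.045 0.004 0.02 0 0 0;34 0.09 0.008 0.04 0 0 0;34 0.14 0.012 0.06 0 0 0;34 0.19 0.016 0.08 0 0 0;34 0.24 0.02 0.1 0 0 0;34 0.285 0.024 0.1 0 0 0;34 0.33 0.027 0.1 0 0 0;34 0.35 0.028 0.1 0 0 0'|head -2;python3 drive.py '34 0 0 0 0 0 0;34 0 0 0 0 0 0'|head -1; python3 to.py 424.5 251.7 90 90
python3 - <<'E'
from h import *
c=ctrl.calibration('wrist');im=ctrl.capture('wrist')
for P in([424.5,251.5,28],[424.5,251.5,0],[442,164,22],[467,363,24]): print(proj('wrist',P,c).round(0))
cv2.imwrite('pics/w1.png',im)
E
```

```text
time_s: 1.7
position: [424.6, 186.9, 199.5]
time_s: 1.9
pos [424.2 183.1 199.6] [-1.799e+02  1.000e-01  9.010e+01] shift [ 68.7   0.5 109.5] rot [-0.1  0.1  0.1] w 34.4 t 1.9 F [-0.6 -0.5  0.6]
[[322. 118.]]
[[322. 117.]]
[[337. 196.]]
[[368.  -6.]]
```

View pics/w1.png

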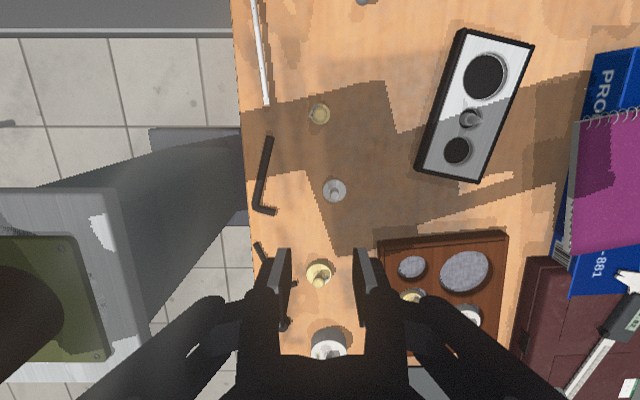

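Wrist view: weight_20 is at (319,113), the disc tip at (334,190), weight_100 at (318,273) and weight_500 at (328,345). The rack wells are at (485,76) and (458,150), the block wells at (411,266) and (464,271). I'll compare these with the top estimates.

```bash
python3 - <<'E'
from h import *
c=ctrl.calibration('wrist');print(c['fx'],c['cx'],c['cy'])
for n,uv,z in[('20k',(319,113),28),('disc',(334,190),15),('100k',(318,271),33),('rackdisc 592.6 290',(485,76),22),('racksp 576.8 214',(458,150),22),('b20 540 68',(411,266),26),('b500 608 60',(464,271),26)]:print(n,ray('wrist',uv,z,c).round(1))
E
python3 to.py 424.5 255 50 90
```

```text
289.5572043974257 321.6559500436965 201.90029659084362
20k [421.  256.3  28. ]
disc [438.4 168.8  15. ]
100k [419.3  69.8  33. ]
rackdisc 592.6 290 [590.2 292.2  22. ]
racksp 576.8 214 [574.3 217.1  22. ]
b20 540 68 [535.9  72.7  26. ]
b500 608 60 [603.5  65.6  26. ]
pos [424.2 182.4 199.7] [-1.799e+02  1.000e-01  9.000e+01] shift [ 72.7   0.4 149.6] rot [-0.1  0.1 -0. ] w 33.9 t 1.95 F [ 0.2  0.6 -0.1]
```

```bash
python3 drive.py '34 0.035 0 0.04 0 0 0;34 0.071 -0.001 0.08 0 0 0;34 0.071 -0.001 0.12 0 0 0;34 0.071 -0.001 0.145 0 0 0;34 0.071 -0.001 0.145 0 0 0;34 0.071 -0.001 0.145 0 0 0;34 0.071 -0.001 0.145 0 0 0'|sed -n 2p; python3 to.py 422.5 253.5 16 90
python3 - <<'E'
from h import *
c=ctrl.calibration('wrist');im=ctrl.capture('wrist')
P=ctrl.sense()['position'];print(proj('wrist',[[424.5,251.5,28],[422.5,253.5,28],[421,256.3,28],P,P-[0,0,25]],c).round(0))
cv2.imwrite('pics/w2.png',im)
E
```

```text
position: [425.4, 253.8, 56.6]
pos [425.4 253.8  56.6] [ 1.798e+02 -1.000e-01  8.990e+01] shift [-0.4 -3.  40.6] rot [ 0.2 -0.1 -0.1] w 34.0 t 2.65 F [ 0.8 -0.1  1. ]
[[320. 242.]
 [317. 239.]
 [315. 235.]
 [322. 261.]
 [322. 241.]]
```

View pics/w2.png

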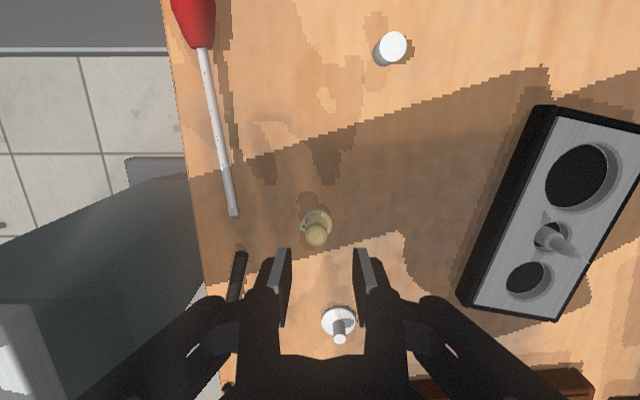

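The knob is at (316,235), which gives (421,256) and confirms the wrist-frame estimate. So the top view needs a shift of about (-3,+4). Descending.

Converted, 15 mm is 0.015, 41 mm is 0.041.

```bash
python3 drive.py '34 0.0024 -0.0042 0.015 0 0 0;34 0.0024 -0.0042 0.03 0 0 0;34 0.0024 -0.0042 0.041 0 0 0;34 0.0024 -0.0042 0.041 0 0 0;0 0.0024 -0.0042 0.041 0 0 0;0 0.0024 -0.0042 0.041 0 0 0;0 0.0024 -0.0042 0.041 0 0 0;0 0.0024 -0.0042 0.041 0 0 0' 25; python3 drive.py '0 0 0 0 0 0 0;0 0 0 0 0 0 0'
python3 - <<'E'
from h import *
c=ctrl.calibration('wrist')
for n,uv,z in[('disc k',(339,337),22),('rackdisc',(576,175),22),('racksp',(528,277),22)]:pass
E
```

```text
time_s: 3.5
position: [420.4, 256.8, 14.7]
orientation: [179.9, -0.0, 89.9]
contact_force: [0.4, -0.0, 3.0]
width: 12.4
grip_force: 24.5
time_s: 3.7
position: [420.5, 256.8, 14.6]
orientation: [179.9, -0.0, 89.9]
contact_force: [0.2, -1.2, 5.2]
width: 12.0
grip_force: 24.6
```

Converted, 116 mm is 0.116, -72 mm is -0.072.

```bash
python3 drive.py '0 0 0 -0.015 0 0 0;0 0 0 -0.04 0 0 0;0 -0.035 0.022 -0.065 0 0 0;0 -0.072 0.045 -0.065 0 0 0;0 -0.11 0.068 -0.065 0 0 0;0 -0.148 0.092 -0.065 0 0 0;0 -0.185 0.116 -0.065 0 0 0;0 -0.185 0.116 -0.065 0 0 0' | tail -2; python3 drive.py '0 0 0 0 0 0 0;0 0 0 0 0 0 0;0 0 0 0 0 0 0'|sed -n 2p;python3 to.py 537 72 30 90
python3 - <<'E'
from h import *
c=ctrl.calibration('wrist');im=ctrl.capture('wrist')
print(proj('wrist',[[540,68,26],[537,72,26],[608,60,26],[604,65,26],ctrl.sense()['position']],c).round(0))
cv2.imwrite('pics/w3.png',im)
E
```

```text
width: 12.5
grip_force: 24.6
position: [534.1, 72.6, 78.7]
pos [534.1  72.6  78.7] [-179.9   -0.    90. ] shift [-0.6  3.  48.7] rot [-0.1 -0.   0. ] w 12.1 t 4.8 F [ 1.2  0.1 -0.3]
[[330. 230.]
 [326. 225.]
 [421. 240.]
 [416. 234.]
 [322. 261.]]
```

View pics/w3.png

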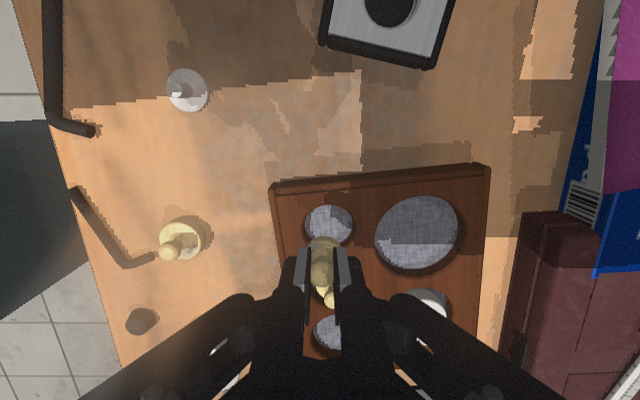

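Holding weight_20, the wrist view shows the 20 well at (329,226) and the 500 well at (416,232). The weight_100 knob is at (169,249) and the disc stem top at (177,88).

Run:
```python
from scene import *
c=ctrl.calibration('wrist')
w=lambda u,v,z:ray('wrist',(u,v),z,c)
O=[((-38,54.5),w(329,226,26)),((29,40),w(416,232,26))]
p,f=fit(O,(583,18,.1));print(p.round(3),f.round(1))
for a,b in[(-38,54.5),(-38,-48),(29,40)]:print((p[0]+np.cos(p[2])*a-np.sin(p[2])*b).round(1),(p[1]+np.sin(p[2])*a+np.cos(p[2])*b).round(1))
print('100k',w(169,249,33),'100base',w(182,239,15),'disc foot',w(188,92,7),'stem',w(177,88,22))
```

```text
[5.8295e+02 2.2552e+01 1.4100e-01] [-1.8  0.1  1.8 -0.1]
537.7 71.2
552.1 -30.3
606.1 66.2
100k [422.13264721  55.45678155  33.        ] 100base [423.3085827   54.66269152  15.        ] disc foot [440.85183037 164.00222248   7.        ] stem [440.62113355 165.96127243  22.        ]
```

Converted, 47 mm is 0.047, 44 mm is 0.044.

```bash
python3 drive.py '0 -0.0014 0.0039 0.02 0 0 0;0 -0.0014 0.0039 0.036 0 0 0;0 -0.0014 0.0039 0.044 0 0 0;0 -0.0014 0.0039 0.046 0 0 0;0 -0.0014 0.0039 0.0465 0 0 0;0 -0.0014 0.0039 0.047 0 0 0;0 -0.0014 0.0039 0.047 0 0 0;0 -0.0014 0.0039 0.047 0 0 0'; python3 drive.py '0 0 0 0.001 0 0 0;0 0 0 0.0015 0 0 0;0 0 0 0.002 0 0 0;0 0 0 0.0025 0 0 0;0 0 0 0.0025 0 0 0'
```

```text
time_s: 5.65
position: [539.8, 70.0, 32.6]
orientation: [179.9, -0.0, 89.9]
contact_force: [0.2, -0.4, -0.1]
width: 12.5
grip_force: 24.6
time_s: 6.15
position: [539.3, 70.0, 29.4]
orientation: [-180.0, -0.0, 89.9]
contact_force: [-0.2, 0.0, -0.1]
width: 12.0
grip_force: 24.6
```

```bash
for i in 1 ; do python3 drive.py '0 0 0 0.0005 0 0 0;0 0 0 0.0005 0 0 0'|sed -n '2p;4p'; python3 drive.py '0 0 0 0.0005 0 0 0;0 0 0 0.0005 0 0 0'|sed -n '2p;4p'; python3 drive.py '0 0 0 0.0005 0 0 0;0 0 0 0.0005 0 0 0'|sed -n '2p;4p'; done
```

```text
position: [539.4, 70.0, 29.0]
contact_force: [-0.5, 0.5, -0.2]
position: [539.5, 70.0, 28.8]
contact_force: [-0.2, -1.4, 1.3]
position: [539.7, 69.9, 28.6]
contact_force: [-0.7, -0.6, 6.3]
```

Converted, -110 mm is -0.11, -65 mm is -0.065.

```bash
python3 drive.py '22 0 0 -0.0005 0 0 0;34 0 0 -0.0005 0 0 0;34 0 0 -0.0005 0 0 0;34 0 0 -0.0005 0 0 0;34 0 0 -0.02 0 0 0;34 0 0 -0.05 0 0 0;34 -0.008 -0.06 -0.065 0 0 0;34 -0.015 -0.11 -0.065 0 0 0' | tail -2; python3 drive.py '34 0 -0.006 0.02 0 0 0;34 0 -0.006 0.035 0 0 0;34 0 -0.006 0.035 0 0 0;34 0 -0.006 0.035 0 0 0'|sed -n 2p;python3 to.py 422 55 18 90
python3 - <<'E'
from h import *
c=ctrl.calibration('wrist');im=ctrl.capture('wrist')
print(proj('wrist',[[422,55,33],[540,70,42],ctrl.sense()['position']],c).round(0))
cv2.imwrite('pics/w4.png',im)
E
```

```text
width: 33.8
grip_force: 0.0
position: [436.1, 56.8, 57.5]
pos [436.1  56.8  57.5] [-180.    -0.    89.9] shift [ -1.9 -14.1  39.5] rot [-0.  -0.  -0.1] w 34.0 t 7.95 F [ 1.1 -0.1 -0.4]
[[300. 244.]
 [495. 229.]
 [323. 262.]]
```

View pics/w4.png

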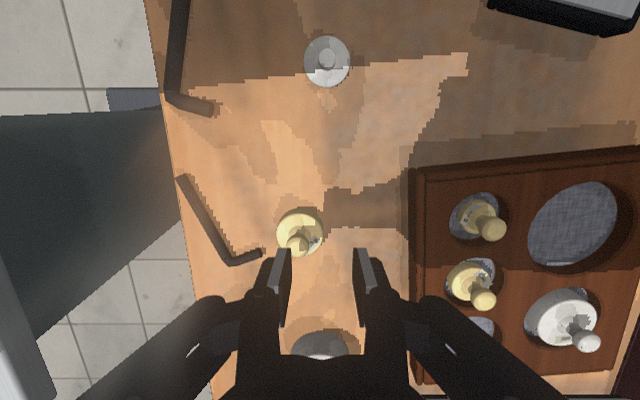

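weight_20 stands in its well (knob at (493,229)). The weight_100 knob is at (299,243), as predicted.

Converted, -14 mm is -0.014, 10 mm is 0.01.

```bash
python3 drive.py '34 -0.0015 -0.014 0 0 0 0;34 -0.0015 -0.014 0.01 0 0 0;34 -0.0015 -0.014 0.025 0 0 0;34 -0.0015 -0.014 0.039 0 0 0;34 -0.0015 -0.014 0.039 0 0 0;0 -0.0015 -0.014 0.039 0 0 0;0 -0.0015 -0.014 0.039 0 0 0;0 -0.0015 -0.014 0.039 0 0 0' 30; python3 drive.py '0 0 0 0 0 0 0;0 0 0 0 0 0 0';python3 to.py 549.5 -30 80 90
```

```text
time_s: 8.8
position: [422.2, 55.3, 18.9]
orientation: [179.9, -0.0, 89.9]
contact_force: [-0.9, 0.8, -0.5]
width: 11.8
grip_force: 29.0
time_s: 9.0
position: [422.0, 55.4, 18.8]
orientation: [180.0, -0.0, 89.9]
contact_force: [0.5, 0.1, -0.5]
width: 12.1
grip_force: 29.0
pos [422.   55.4  18.8] [180.   -0.   89.9] shift [-85.2 127.6 -61.2] rot [ 0.  -0.  -0.1] w 12.1 t 9.0 F [ 0.5  0.1 -0.5]
```

```bash
python3 drive.py '0 0 0 -0.015 0 0 0;0 0 0 -0.04 0 0 0;0 -0.01 0.015 -0.061 0 0 0;0 -0.035 0.05 -0.061 0 0 0;0 -0.06 0.09 -0.061 0 0 0;0 -0.085 0.127 -0.061 0 0 0;0 -0.085 0.127 -0.061 0 0 0;0 -0.085 0.127 -0.061 0 0 0' | tail -2; python3 drive.py '0 0 0 0 0 0 0;0 0 0 0 0 0 0;0 0 0 0 0 0 0'|sed -n 2p;python3 to.py 549.5 -30 33 90
python3 - <<'E'
from h import *
c=ctrl.calibration('wrist');im=ctrl.capture('wrist')
print(proj('wrist',[[549.5,-30,26],[605.5,65,26],ctrl.sense()['position']],c).round(0))
cv2.imwrite('pics/w5.png',im)
E
```

```text
width: 12.0
grip_force: 29.3
position: [547.5, -29.0, 79.4]
pos [547.5 -29.   79.4] [-179.9   -0.    90. ] shift [-1.   2.1 46.4] rot [-0.1 -0.  -0. ] w 11.0 t 10.1 F [-0.   0.2 -1.1]
[[325. 225.]
 [414.  87.]
 [322. 262.]]
```

View pics/w5.png

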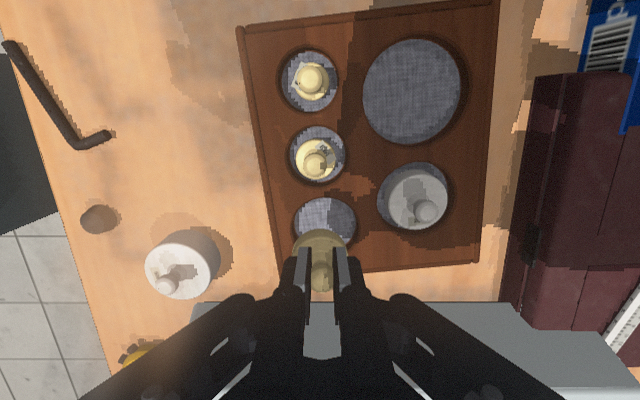

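The 100 well is at (325,226) and the 500 well at (413,90), both as predicted. The weight_500 knob is at (164,283). Lowering.

Converted, 33 mm is 0.033, 2 mm is 0.002.

```bash
python3 drive.py '0 -0.001 0.002 0.018 0 0 0;0 -0.001 0.002 0.033 0 0 0;0 -0.001 0.002 0.041 0 0 0;0 -0.001 0.002 0.043 0 0 0;0 -0.001 0.002 0.044 0 0 0;0 -0.001 0.002 0.0445 0 0 0;0 -0.001 0.002 0.0445 0 0 0'|sed -n '2p;4p'
for i in 1; do python3 drive.py '0 0 0 0.0005 0 0 0;0 0 0 0.0005 0 0 0'|sed -n '2p;4p'; python3 drive.py '0 0 0 0.0005 0 0 0;0 0 0 0.0005 0 0 0'|sed -n '2p;4p'; python3 drive.py '0 0 0 0.0005 0 0 0;0 0 0 0.0005 0 0 0'|sed -n '2p;4p'; done
python3 - <<'E'
from h import *
# 500 knob from earlier wrist image pose approximated
E
```

```text
position: [551.1, -30.8, 35.5]
contact_force: [0.4, -0.3, -0.2]
position: [550.9, -30.8, 34.7]
contact_force: [0.9, -0.2, -0.5]
position: [550.7, -30.8, 34.0]
contact_force: [-0.7, 0.6, -0.1]
position: [550.7, -30.8, 33.4]
contact_force: [0.4, 0.1, -1.1]
```

```bash
python3 drive.py '0 0 0 0.0005 0 0 0;0 0 0 0.0005 0 0 0'|sed -n '2p;4p'; python3 drive.py '0 0 0 0.0004 0 0 0;0 0 0 0.0004 0 0 0'|sed -n '2p;4p'
```

```text
position: [550.7, -30.8, 32.8]
contact_force: [-0.8, -0.8, -1.4]
position: [550.7, -30.8, 32.7]
contact_force: [-0.6, -0.5, 0.3]
```

```bash
python3 drive.py '0 0 0 0.0004 0 0 0;0 0 0 0.0004 0 0 0'|sed -n '2p;4p'; python3 drive.py '0 0 0 0.0004 0 0 0;0 0 0 0.0004 0 0 0'|sed -n '2p;4p'
```

```text
position: [550.6, -30.8, 32.5]
contact_force: [-2.1, 0.6, 4.2]
position: [550.5, -30.8, 32.4]
contact_force: [-2.4, 0.0, 7.3]
```

Converted, -95 mm is -0.095, -50 mm is -0.05.

```bash
python3 drive.py '22 0 0 -0.0005 0 0 0;34 0 0 -0.0005 0 0 0;34 0 0 -0.0005 0 0 0;34 0 0 -0.0005 0 0 0;34 0 0 -0.02 0 0 0;34 0 0 -0.05 0 0 0;34 -0.015 -0.05 -0.05 0 0 0;34 -0.035 -0.095 -0.05 0 0 0' | tail -2; python3 drive.py '34 0 -0.02 0 0 0 0;34 0 -0.02 0 0 0 0;34 0 -0.02 0 0 0 0;34 0 -0.02 0 0 0 0'|sed -n 2p;python3 to.py 434 -66 35 90
python3 - <<'E'
from h import *
c=ctrl.calibration('wrist');im=ctrl.capture('wrist')
print(proj('wrist',[[434,-66,46],[434,-66,32],[550.5,-31,47],ctrl.sense()['position']],c).round(0))
cv2.imwrite('pics/w6.png',im)
E
```

```text
width: 34.4
grip_force: 0.0
position: [439.3, -65.4, 82.1]
pos [439.3 -65.4  82.1] [179.8   0.   90. ] shift [-0.6 -5.4 47. ] rot [ 0.2  0.  -0. ] w 33.7 t 13.45 F [ 0.2  0.3 -0.3]
[[314. 235.]
 [314. 226.]
 [495. 186.]
 [322. 261.]]
```

View pics/w6.png

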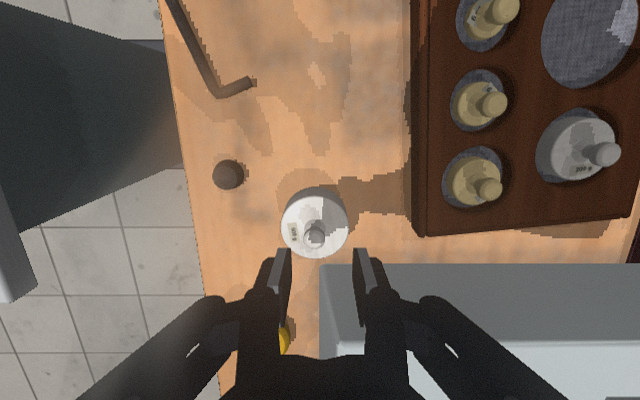

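weight_100 is home. The weight_500 knob is at (315,235), as predicted. Descending to grip it.

```bash
python3 drive.py '34 -0.0006 -0.005 0 0 0 0;34 -0.0006 -0.005 0.018 0 0 0;34 -0.0006 -0.005 0.034 0 0 0;34 -0.0006 -0.005 0.044 0 0 0;34 -0.0006 -0.005 0.0468 0 0 0;34 -0.0006 -0.005 0.0468 0 0 0;34 -0.0006 -0.005 0.0468 0 0 0' 80|sed -n '2p;4p'; python3 drive.py '0 0 0 0 0 0 0;0 0 0 0 0 0 0;0 0 0 0 0 0 0;0 0 0 0 0 0 0;0 0 0 0 0 0 0';python3 to.py 605.5 65 90 90
```

```text
position: [432.4, -65.8, 35.2]
contact_force: [-0.1, 0.3, -0.5]
time_s: 14.7
position: [433.6, -66.0, 35.6]
orientation: [179.8, 0.0, 89.9]
contact_force: [4.0, 1.1, 4.9]
width: 9.3
grip_force: 78.5
pos [433.6 -66.   35.6] [179.8   0.   89.9] shift [131.1 171.9 -54. ] rot [ 0.2  0.  -0.1] w 9.3 t 14.7 F [4.  1.1 4.9]
```

```bash
python3 drive.py '0 0 0 -0.006 0 0 0;0 0 0 -0.018 0 0 0;0 0 0 -0.036 0 0 0;0 0 0 -0.056 0 0 0;0 0.008 0 -0.072 0 0 0;0 0.025 0.005 -0.075 0 0 0;0 0.042 0.025 -0.075 0 0 0;0 0.06 0.05 -0.075 0 0 0'|sed -n '2p;4,6p'; python3 drive.py '0 0.018 0.03 0 0 0 0;0 0.036 0.06 0 0 0 0;0 0.054 0.09 0 0 0 0;0 0.066 0.11 0 0 0 0;0 0.071 0.122 0 0 0 0;0 0.071 0.122 0 0 0 0;0 0.071 0.122 0 0 0 0'|sed -n '2p;4,6p';python3 to.py 605.5 65 50 90
python3 - <<'E'
from h import *
c=ctrl.calibration('wrist');im=ctrl.capture('wrist')
print(proj('wrist',[[605.5,65,26],ctrl.sense()['position']],c).round(0))
cv2.imwrite('pics/w7.png',im)
E
```

```text
position: [478.2, -5.2, 109.1]
contact_force: [0.2, -0.5, -4.7]
width: 9.3
grip_force: 78.5
position: [601.5, 64.5, 108.8]
contact_force: [-1.0, -0.7, -6.0]
width: 9.0
grip_force: 78.6
pos [601.5  64.5 108.8] [-179.7    0.    89.9] shift [ 0.6  4.2 58.8] rot [-0.3  0.  -0.1] w 9.0 t 16.2 F [-1.  -0.7 -6. ]
[[327. 209.]
 [322. 262.]]
```

View pics/w7.png

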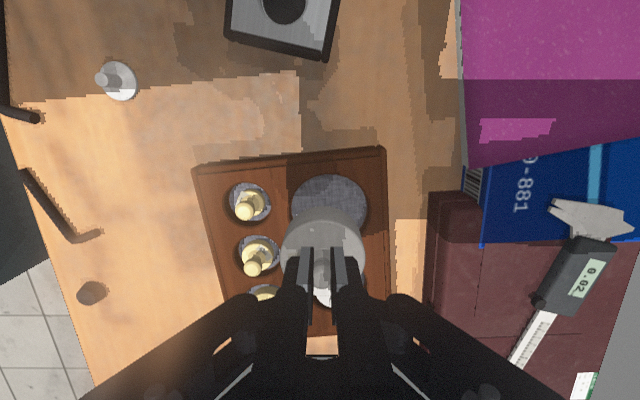

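The weight is held and the 500 well centre is at about (329,212), close to the predicted (327,209). Lowering.

Converted, 44 mm is 0.044, 4 mm is 0.004.

```bash
python3 drive.py '0 0 0.004 0.015 0 0 0;0 0 0.004 0.032 0 0 0;0 0 0.004 0.044 0 0 0;0 0 0.004 0.051 0 0 0;0 0 0.004 0.054 0 0 0;0 0 0.004 0.056 0 0 0;0 0 0.004 0.056 0 0 0;0 0 0.004 0.056 0 0 0'|sed -n '2,4p'
python3 drive.py '0 0 0 0.0005 0 0 0;0 0 0 0.001 0 0 0;0 0 0 0.001 0 0 0'|sed -n '2p;4p'; python3 drive.py '0 0 0 0.0005 0 0 0;0 0 0 0.001 0 0 0;0 0 0 0.001 0 0 0'|sed -n '2p;4p'; python3 drive.py '0 0 0 0.0005 0 0 0;0 0 0 0.0005 0 0 0'|sed -n '2p;4p'
```

```text
position: [608.6, 65.2, 54.5]
orientation: [179.9, -0.0, 89.9]
contact_force: [-0.2, 0.2, -5.0]
position: [608.2, 65.1, 53.1]
contact_force: [0.7, 0.8, -4.5]
position: [608.0, 65.2, 51.8]
contact_force: [0.1, -0.8, -5.0]
position: [608.1, 65.1, 51.4]
contact_force: [0.8, 0.7, -4.5]
```

```bash
python3 drive.py '0 0 -0.002 0.0005 0 0 0;0 0 -0.002 0.0008 0 0 0;0 0 -0.002 0.0008 0 0 0'|sed -n '2p;4p'; python3 drive.py '0 0 0 0.0005 0 0 0;0 0 0 0.0005 0 0 0'|sed -n '2p;4p'; python3 drive.py '0 0 0 0.0004 0 0 0;0 0 0 0.0004 0 0 0'|sed -n '2p;4p'
```

```text
position: [605.9, 65.1, 50.6]
contact_force: [0.5, 0.3, -5.5]
position: [606.2, 65.1, 50.1]
contact_force: [-0.3, 0.0, -4.4]
position: [606.3, 65.2, 49.9]
contact_force: [-0.1, -0.2, -4.8]
```

Converted, 0.4 mm is 0.0004.

```bash
python3 drive.py '0 0 0 0.0004 0 0 0;0 0 0 0.0004 0 0 0'|sed -n '2p;4p'; python3 drive.py '0 0 0 0.0004 0 0 0;0 0 0 0.0004 0 0 0'|sed -n '2p;4p'; python3 drive.py '0 0 0 0.0004 0 0 0;0 0 0 0.0004 0 0 0'|sed -n '2p;4p'
```

```text
position: [606.5, 65.1, 49.7]
contact_force: [0.9, -0.3, -2.2]
position: [606.7, 65.0, 49.6]
contact_force: [0.1, 0.3, 1.8]
position: [606.7, 65.0, 49.6]
contact_force: [-1.0, -0.8, 4.3]
```

```bash
python3 drive.py '20 0 0 -0.0003 0 0 0;34 0 0 -0.0003 0 0 0;34 0 0 -0.0003 0 0 0;34 0 0 -0.0003 0 0 0;34 0 0 -0.02 0 0 0;34 0 0 -0.045 0 0 0;34 0.02 -0.04 -0.045 0 0 0;34 0.045 -0.08 -0.045 0 0 0' 25 | tail -2; python3 drive.py '34 0.025 -0.042 0 0 0 0;34 0.055 -0.084 0 0 0 0;34 0.055 -0.084 0.02 0 0 0;34 0.055 -0.084 0.038 0 0 0;34 0.055 -0.084 0.038 0 0 0;34 0.055 -0.084 0.038 0 0 0'|sed -n 2p;python3 to.py 440.5 166 10 90
python3 - <<'E'
from h import *
c=ctrl.calibration('wrist');im=ctrl.capture('wrist')
print(proj('wrist',[[440.5,166,22],[606,65,60],ctrl.sense()['position']],c).round(0))
cv2.imwrite('pics/w8.png',im)
E
```

```text
width: 34.1
grip_force: 0.0
position: [442.3, 165.3, 55.6]
pos [442.3 165.3  55.6] [-180.     0.    89.9] shift [ 0.7 -1.8 45.6] rot [-0.   0.  -0.1] w 34.4 t 20.55 F [ 0.8 -0.5  0.2]
[[319. 235.]
 [569. 398.]
 [323. 262.]]
```

View pics/w8.png

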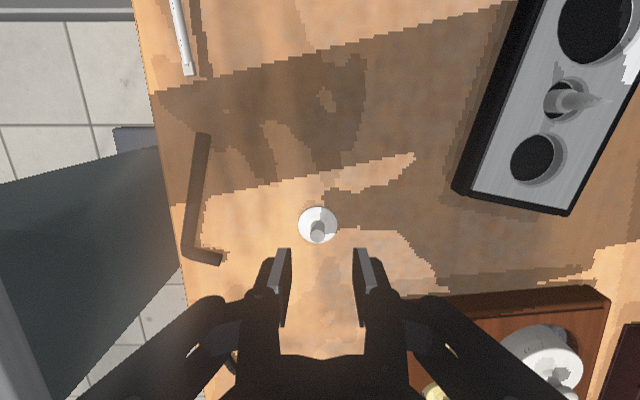

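The disc stem top is at (318,235), as predicted. The rack spacer well is at (538,158) and the disc well at about (597,16).

```bash
python3 - <<'E'
from h import *
c=ctrl.calibration('wrist')
for uv in((597,16),(538,158)):print(ray('wrist',uv,22,c).round(1))
E
python3 drive.py '34 0.0007 -0.002 0.015 0 0 0;34 0.0007 -0.002 0.032 0 0 0;34 0.0007 -0.002 0.043 0 0 0;34 0.0007 -0.002 0.0455 0 0 0;34 0.0007 -0.002 0.0455 0 0 0;34 0.0007 -0.002 0.0455 0 0 0' 25|sed -n '2p;4p'; python3 drive.py '0 0 0 0 0 0 0;0 0 0 0 0 0 0;0 0 0 0 0 0 0;0 0 0 0 0 0 0;0 0 0 0 0 0 0';python3 to.py 590 293 80 90
```

```text
[588.9 293.4  22. ]
[576.  217.7  22. ]
position: [440.8, 166.1, 10.5]
contact_force: [0.7, -1.1, 0.0]
time_s: 21.7
position: [440.7, 166.1, 10.6]
orientation: [179.9, -0.0, 89.9]
contact_force: [-0.4, -1.0, 6.3]
width: 8.7
grip_force: 24.7
pos [440.7 166.1  10.6] [179.9  -0.   89.9] shift [127.  149.3 -69.2] rot [ 0.1 -0.  -0.1] w 8.7 t 21.7 F [-0.4 -1.   6.3]
```

Converted, 149 mm is 0.149, 126.5 mm is 0.1265.

```bash
python3 drive.py '0 0 0 -0.01 0 0 0;0 0 0 -0.035 0 0 0;0 0.015 0.015 -0.069 0 0 0;0 0.045 0.05 -0.069 0 0 0;0 0.072 0.085 -0.069 0 0 0;0 0.1 0.12 -0.069 0 0 0;0 0.1265 0.149 -0.069 0 0 0;0 0.1265 0.149 -0.069 0 0 0' | tail -2; python3 drive.py '0 0 0 0 0 0 0;0 0 0 0 0 0 0;0 0 0 0 0 0 0'|sed -n 2p;python3 to.py 590 292.5 25 90
python3 - <<'E'
from h import *
c=ctrl.calibration('wrist');im=ctrl.capture('wrist')
print(proj('wrist',[[590,292.5,22],[467,365,24],ctrl.sense()['position']],c).round(0))
cv2.imwrite('pics/w9.png',im)
E
```

```text
width: 8.5
grip_force: 24.6
position: [587.7, 291.2, 78.9]
pos [587.7 291.2  78.9] [-1.799e+02  1.000e-01  8.990e+01] shift [ 1.3  2.4 53.9] rot [-0.1  0.1 -0.1] w 9.2 t 22.8 F [ 0.1 -0.1 -1.3]
[[325. 220.]
 [139. 120.]
 [322. 261.]]
```

View pics/w9.png

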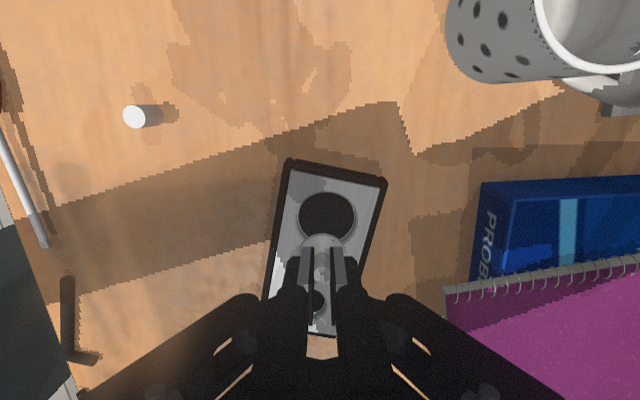

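The disc well centre is at about (326,218), against a predicted (325,220). The spacer top is at (134,117). Lowering.

```bash
python3 - <<'E'
from h import *
c=ctrl.calibration('wrist');print(ray('wrist',(134,117),24,c),ray('wrist',(326.5,218.5),22,c))
E
python3 drive.py '0 0.0015 0.002 0.018 0 0 0;0 0.0015 0.002 0.036 0 0 0;0 0.0015 0.002 0.046 0 0 0;0 0.0015 0.002 0.05 0 0 0;0 0.0015 0.002 0.0515 0 0 0;0 0.0015 0.002 0.0515 0 0 0;0 0.0015 0.002 0.0515 0 0 0'|sed -n '2p;4p'
python3 drive.py '0 0 0 0.0005 0 0 0;0 0 0 0.0005 0 0 0'|sed -n '2p;4p'; python3 drive.py '0 0 0 0.0005 0 0 0;0 0 0 0.0005 0 0 0'|sed -n '2p;4p'
```

```text
[464.10171439 366.98862615  24.        ] [591.40186908 293.94289853  22.        ]
position: [591.9, 294.0, 28.3]
contact_force: [0.3, 0.1, -0.5]
position: [591.6, 294.0, 27.5]
contact_force: [-0.5, -0.2, 0.4]
position: [591.3, 293.9, 26.6]
contact_force: [-0.2, -0.4, -0.9]
```

```bash
python3 drive.py '0 0 0 0.0005 0 0 0;0 0 0 0.001 0 0 0;0 0 0 0.001 0 0 0'|sed -n '2p;4p'; python3 drive.py '0 0 0 0.0005 0 0 0;0 0 0 0.0005 0 0 0;0 0 0 0.0005 0 0 0'|sed -n '2p;4p'; python3 drive.py '0 0 0 0.0004 0 0 0;0 0 0 0.0004 0 0 0'|sed -n '2p;4p'
```

```text
position: [591.3, 293.8, 25.4]
contact_force: [0.4, 0.5, 0.2]
position: [591.3, 293.9, 25.0]
contact_force: [0.3, 0.6, -0.2]
position: [591.4, 293.9, 24.8]
contact_force: [-0.9, -0.6, 0.0]
```

Converted, 0.4 mm is 0.0004.

```bash
python3 drive.py '0 0 0 0.0004 0 0 0;0 0 0 0.0004 0 0 0'|sed -n '2p;4p'; python3 drive.py '0 0 0 0.0004 0 0 0;0 0 0 0.0004 0 0 0'|sed -n '2p;4p'
```

```text
position: [591.4, 293.9, 24.7]
contact_force: [-1.0, -0.4, 3.8]
position: [591.4, 293.9, 24.7]
contact_force: [-3.4, -1.2, 5.8]
```

Converted, -80 mm is -0.08, -45 mm is -0.045.

```bash
python3 drive.py '20 0 0 -0.0003 0 0 0;34 0 0 -0.0003 0 0 0;34 0 0 -0.0003 0 0 0;34 0 0 -0.0003 0 0 0;34 0 0 -0.02 0 0 0;34 0 0 -0.045 0 0 0;34 0.02 -0.04 -0.045 0 0 0;34 0.045 -0.08 -0.045 0 0 0' 25 | tail -2; python3 drive.py '34 0.028 -0.046 0 0 0 0;34 0.028 -0.046 0.01 0 0 0;34 0.028 -0.046 0.012 0 0 0;34 0.028 -0.046 0.012 0 0 0;34 0.028 -0.046 0.012 0 0 0'|sed -n 2p;python3 to.py 464.5 367 11 90
python3 - <<'E'
from h import *
c=ctrl.calibration('wrist');im=ctrl.capture('wrist')
print(proj('wrist',[[464.5,367,24],[591,294,36],[576,217,22],ctrl.sense()['position']],c).round(0))
cv2.imwrite('pics/w10.png',im)
E
```

```text
width: 33.8
grip_force: 0.0
position: [467.1, 366.6, 56.8]
pos [467.1 366.6  56.8] [179.9  -0.   89.9] shift [ 0.4 -2.6 45.8] rot [ 0.1 -0.  -0.1] w 34.0 t 26.45 F [-0.2  1.   0.9]
[[318. 235.]
 [496. 335.]
 [451. 395.]
 [322. 262.]]
```

View pics/w10.png

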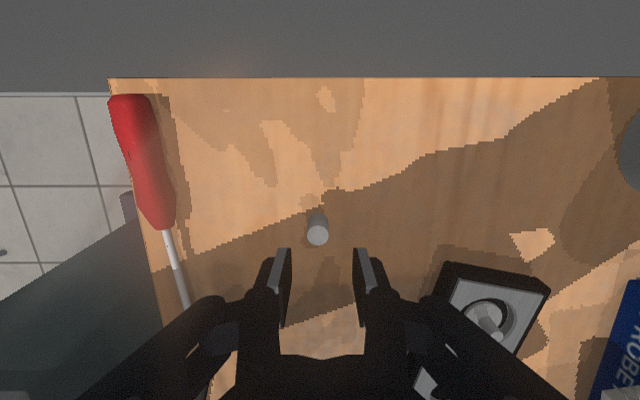

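The spacer top is at (317,234), as predicted, and the disc tip stands in its well. Gripping the spacer.

The manual's scale: shifts go in m. Converting my numbers, 15 mm is 0.015, 44.5 mm is 0.0445.

```bash
python3 drive.py '34 0.0005 -0.0026 0.015 0 0 0;34 0.0005 -0.0026 0.032 0 0 0;34 0.0005 -0.0026 0.042 0 0 0;34 0.0005 -0.0026 0.0445 0 0 0;34 0.0005 -0.0026 0.0445 0 0 0;34 0.0005 -0.0026 0.0445 0 0 0' 25|sed -n '2p;4p'; python3 drive.py '0 0 0 0 0 0 0;0 0 0 0 0 0 0;0 0 0 0 0 0 0;0 0 0 0 0 0 0;0 0 0 0 0 0 0'|sed -n '2,6p';
python3 drive.py '0 0 0 -0.01 0 0 0;0 0 0 -0.035 0 0 0;0 0 0 -0.075 0 0 0;0 -0.035 0.025 -0.085 0 0 0;0 -0.07 0.052 -0.085 0 0 0;0 -0.105 0.08 -0.085 0 0 0;0 -0.14 0.105 -0.085 0 0 0;0 -0.149 0.111 -0.085 0 0 0' | tail -2; python3 drive.py '0 0 0 0 0 0 0;0 0 0 0 0 0 0;0 0 0 0 0 0 0'|sed -n '2p;5,6p';python3 to.py 575.7 217.7 26 90
```

```text
position: [463.5, 367.6, 12.8]
contact_force: [-0.1, 1.0, -0.8]
position: [463.4, 367.8, 13.0]
orientation: [179.9, -0.0, 89.9]
contact_force: [0.4, 0.1, 5.9]
width: 13.6
grip_force: 24.6
width: 13.1
grip_force: 24.4
position: [572.3, 219.5, 97.2]
width: 13.7
grip_force: 24.4
pos [572.3 219.5  97.2] [-179.9   -0.    90. ] shift [-1.9  3.5 71.2] rot [-0.1 -0.   0. ] w 13.7 t 28.7 F [ 0.6  0.2 -0.6]
```

Converted, 2 mm is 0.002, 64 mm is 0.064.

```bash
python3 drive.py '0 -0.0017 0.002 0.02 0 0 0;0 -0.0017 0.002 0.04 0 0 0;0 -0.0017 0.002 0.055 0 0 0;0 -0.0017 0.002 0.062 0 0 0;0 -0.0017 0.002 0.064 0 0 0;0 -0.0017 0.002 0.064 0 0 0;0 -0.0017 0.002 0.064 0 0 0'|sed -n '2p;4p'
python3 drive.py '0 0 0 0.0005 0 0 0;0 0 0 0.001 0 0 0;0 0 0 0.001 0 0 0'|sed -n '2p;4p'; python3 drive.py '0 0 0 0.0005 0 0 0;0 0 0 0.001 0 0 0;0 0 0 0.001 0 0 0'|sed -n '2p;4p'
```

```text
position: [576.1, 217.2, 34.2]
contact_force: [0.8, -0.1, -0.1]
position: [575.9, 216.6, 32.7]
contact_force: [-0.3, 0.9, 0.0]
position: [575.6, 216.6, 31.3]
contact_force: [-0.1, 0.1, -1.4]
```

Converted, 1.5 mm is 0.0015, 1 mm is 0.001.

```bash
python3 drive.py '0 0 0 0.001 0 0 0;0 0 0 0.0015 0 0 0;0 0 0 0.0015 0 0 0'|sed -n '2p;4p'; python3 drive.py '0 0 0 0.0005 0 0 0;0 0 0 0.001 0 0 0;0 0 0 0.001 0 0 0'|sed -n '2p;4p';python3 drive.py '0 0 0 0.0005 0 0 0;0 0 0 0.0005 0 0 0;0 0 0 0.0005 0 0 0'|sed -n '2p;4p'
```

```text
position: [575.6, 216.6, 29.7]
contact_force: [-0.3, -0.4, -0.2]
position: [575.6, 216.7, 28.7]
contact_force: [0.5, -0.4, -0.3]
position: [575.7, 216.7, 28.3]
contact_force: [0.2, 0.1, 0.4]
```

Converted, 0.4 mm is 0.0004.

```bash
python3 drive.py '0 0 0 0.0004 0 0 0;0 0 0 0.0004 0 0 0'|sed -n '2p;4p'; python3 drive.py '0 0 0 0.0004 0 0 0;0 0 0 0.0004 0 0 0'|sed -n '2p;4p'
```

```text
position: [575.7, 216.7, 27.9]
contact_force: [0.4, -0.1, -0.7]
position: [575.7, 216.7, 27.5]
contact_force: [0.1, -0.1, -0.3]
```

Converted, 0.4 mm is 0.0004.

```bash
python3 drive.py '0 0 0 0.0004 0 0 0;0 0 0 0.0004 0 0 0'|sed -n '2p;4p'; python3 drive.py '0 0 0 0.0004 0 0 0;0 0 0 0.0004 0 0 0'|sed -n '2p;4p'
```

```text
position: [575.7, 216.7, 27.2]
contact_force: [-0.5, -0.0, -0.5]
position: [575.7, 216.7, 27.1]
contact_force: [-0.2, -0.1, 2.9]
```

Converted, 0.3 mm is 0.0003.

```bash
python3 drive.py '0 0 0 0.0003 0 0 0;0 0 0 0.0003 0 0 0'|sed -n '2p;4p'; python3 drive.py '20 0 0 0 0 0 0;34 0 0 0 0 0 0;34 0 0 0 0 0 0;34 0 0 0 0 0 0;34 0 0 -0.02 0 0 0;34 0 0 -0.05 0 0 0;34 0 0 -0.09 0 0 0;34 0 -0.04 -0.12 0 0 0' | sed -n 2p; python3 drive.py '34 0 -0.06 -0.04 0 0 0;34 -0.06 -0.09 -0.06 0 0 0;34 -0.06 -0.09 -0.06 0 0 0;34 -0.06 -0.09 -0.06 0 0 0;34 -0.06 -0.09 -0.06 0 0 0'|sed -n 2p
python3 - <<'E'
from h import *
for n in('top','side'): cv2.imwrite(f'pics/{n}F.png',ctrl.capture(n))
im=cv2.imread('pics/topF.png');o=cv2.imread('pics/top0.png')
# spacer top: expected pixel & brightness; home positions unchanged
for nm,P in[('spacer',[578.7,212.7,38]),('disc',[594,290,36]),('20',[542,66,42]),('100',[553,-35,47]),('500',[609,61,60])]:
    u,v=proj('top',P)[0].round().astype(int);g=lambda a:cv2.cvtColor(a[v-4:v+5,u-4:u+5],cv2.COLOR_BGR2GRAY)
    print(nm,u,v);print(g(im)[::2,::1])
K=cam('wrist')
E
```

```text
position: [575.8, 216.7, 27.0]
contact_force: [-2.2, -0.0, 4.7]
position: [541.8, 217.6, 148.9]
position: [445.8, 156.7, 207.1]
spacer 291 195
[[47 38 66 80 84 84 84 86 85]
 [28 31 57 66 84 89 89 90 89]
 [60 42 26 45 70 93 93 94 92]
 [69 50 18 33 58 81 93 94 97]
 [71 64 44 23 40 65 86 94 99]]
disc 256 193
[[ 42  41 112 152 116 158 148 112  68]
 [132 154 133 178 171 147 131 182 183]
 [176 180 192 197 201 188 146 171 184]
 [175 168 155 142 140 125 127 167 192]
 [174 171 170 177 183 182 192 200 197]]
20 357 204
[[71 70 64 63 63 62 63 63 61]
 [68 62 62 62 60 60 63 61 60]
 [60 61 62 61 60 59 58 59 58]
 [59 59 58 57 58 56 56 54 54]
 [57 55 56 55 54 53 54 53 50]]
100 401 194
[[ 78  91 118 129 119 100  67  81  59]
 [130 108 104 103 128 124 151 164 151]
 [107 114 138 167 181 178 170 159 156]
 [119  94 151 168 179 182 178 162 157]
 [127 136 129 113 134 149 151 170 182]]
500 356 173
[[83 84 85 84 85 82 72 58 29]
 [84 84 87 86 87 86 82 74 56]
 [88 87 88 90 90 90 89 81 74]
 [91 90 92 92 93 91 84 83 84]
 [95 94 94 95 95 91 84 85 86]]
```

```bash
python3 drive.py '34 0 0 0 0 0 0;34 0 0 0 0 0 0;34 0 0 0 0 0 0' |sed -n 2p
python3 - <<'E'
from h import *
c=ctrl.calibration('wrist');im=ctrl.capture('wrist');g=cv2.cvtColor(im,cv2.COLOR_BGR2GRAY)
for nm,P in[('spacer',[575.7,217.2,38]),('disc',[591.4,294,36]),('20',[539.5,70,42])]:
    u,v=proj('wrist',P,c)[0].round().astype(int);b=proj('wrist',[P[0],P[1],14],c)[0].round(0)
    print(nm,u,v,'bottom',b);np.set_printoptions(linewidth=200);print(g[v-16:v+18:2,u-16:u+18:2])
E
```

```text
position: [445.8, 157.1, 205.8]
spacer 447 127 bottom [438. 125.]
[[216 224 212 180 162 140 136 153 116 133 133 137 142 138 140 140 139]
 [208 144  64  51  36  41  74  96  93 109 131 140 141 141 141 138 145]
 [116  39  41  48  42  38  38  41  91  87 111 132 140 139 140 139 139]
 [ 41  41  38  49  39  44  40  43  41 113  86 112 141 143 136 141 138]
 [ 47  40  42  54  70  58  47  41  41  56  87 100 130 134 139 141 142]
 [ 44  42  82  98 100 108 109 131 153 137  96  83 118 140 135 138 139]
 [ 44  75  94  94 101 101 157 172 163 165 163 111 114 141 139 140 142]
 [ 41  87  87  92  96 144 165 166 167 161 159 153 104 140 139 139 140]
 [ 42  90  87  94  91 158 162 163 163 161 159 159 115 136 140 139 140]
 [ 42  89  89  91  87 163 161 163 162 165 158 158 125 140 143 140 136]
 [ 43  70  94  92  92 165 161 169 163 159 162 118 140 139 138 140 136]
 [ 44  43  58  73  90 133 172 171 165 159 126 116 138 143 146 140 132]
 [ 45  44  41  41  45  37  85 130 126  98 111 136 140 140 148 136 137]
 [ 37  42  41  42  39  39  60  93  91 116 136 140 140 137 142 137 139]
 [ 88  57  44  53  87  81  87 106 123 13
[... 1950 characters left out ...]
128 202 220 115 209 230 226 225 205 108  46  48  73  78  82]
 [ 59  65  85 111 173 143 218 230 231 228 232 174  51  65  79  78  85]
 [ 46  51  56 123 123 108 223 232 228 230 231 121  56  72  79  80  82]
 [ 59  47  44  44  43  37 159 227 237 234 171  55  74  78  80  81  82]
 [ 80  60  48  45  46  45  43 103 105  84  61  71  78  81  80  81  81]
 [ 79  79  73  63  57  62  58  63  66  74  77  78  79  75  74  81  85]
 [ 80  80  84  82  79  80  76  77  83  87  79  78  80  80  79  77  83]
 [ 80  81  81  82  85  79  82  81  79  81  84  79  80  78  83  79  82]
 [ 76  86  83  86  88 112 114 120 121 120 100  76  81  79  77  77  85]
 [ 48  81  83 106 106  96  89  85  78  73 111 134  94  76  77  79  84]]
```

The spacer's top lies where an upright spacer's would, as do the disc stem and the weight_20 knob. Handing in.

```bash
python3 -c "
from workcell import ctrl
print(ctrl.close_job())"
```

```text
the job is handed in; nothing more can be done
None
```

I stood the three loose weights, the disc tip and the spacer in their wells, each set down on gentle contact and in the order asked, and handed in the job about 32 s into the 112 s limit; I did not check weight_500, or the weights and cone tip already home, in a picture after the last move.

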